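# Probe in, kiln lid held at the vent mark

## Task

Set the small bench kiln up for venting: first take the temperature probe (the tool with the straight cylindrical head and wide collar) out of the wooden rack and slide it all the way down into the sleeve on the kiln's side, and let go of it. Then take the kiln's lid by its bar handle, lift it against its spring until the lid's pointer pin is level with the index pin, and finish while still holding the lid there. Leave the index arm and everything else on the table as they were.

Things in the scene. Friction and masses are not known exactly. Their poses are not given: they have to be found in the camera images.
- kiln: Fixed bench test kiln, grey case 220 x 220 mm, 145 mm tall under its lid (175 mm with it). Origin: centre of its underside, on the table. Its x axis points from the front (handle side) to the hinge side, y to the quadrant side, z up; it stands at any small yaw. The sleeve block is at its -y side.
- sleeve_mouth (a point): Centre of the mouth of the vertical probe sleeve: a steel block 36 x 36 mm, 80 mm tall, its top 145 mm above the table, with a 15 mm through hole with a 2 mm chamfer; its centre stands 55 mm out from the kiln's -y side. The probe's collar comes to rest on it.
- hinge (a point): Point on the lid's hinge axis (midway along it), 160 mm above the table at kiln x = +110 mm, y = 0. The axis runs along the kiln's y axis. Its axes are the kiln's.
- lid (a joint): Lid angle in rad: 0 shut, grows as the handle side rises, at most 1.3. The hinge spring and the weight always pull it shut: about 7 N at the handle just off shut, 8 to 9 N at 0.5 rad; it falls shut if let go.
- lid_handle (a point): Bar handle on top of the lid: a round wooden bar 14 mm thick and 110 mm long along the kiln's y axis, on two thin posts at its ends (90 mm clear between them). This point: centre of the bar, 190 mm from the hinge axis towards the front and 60 mm above it when shut (so 45 mm clear height from lid top to bar centre). It turns with the lid; its axes are the kiln's when shut.
- lid_pointer (a point): Outer end of the pointer pin, a 10 mm thick pin sticking out 25 mm sideways from the lid's +y edge, 150 mm from the hinge axis. It moves with the lid.
- index (a joint): Angle in rad at which the index arm is set (a stiff-jointed steel arm on the same hinge axis, beside the lid, running on the quadrant plate), 0.25 to 0.52. The lid is at its mark when joint lid equals this value. Not to be moved.
- index_tip (a point): Inner end of the index pin, a 10 mm thick pin on the index arm, pointing towards the lid, 150 mm from the hinge axis. At the mark the lid's pointer pin is end to end with it with a 6 mm gap. The z axis of this point is square to the arm, the way the lid opens.
- rack: Fixed wooden tool rack 60 x 200 x 90 mm tall with three holes in a row along its y axis, 65 mm apart, each holding a tool. Origin: centre of its underside.
- probe: Temperature probe, 0.06 to 0.13 kg, standing in one of the rack's holes: steel rod 12 mm thick reaching 80 mm down from the collar (tapered tip), collar 30 mm across and 5 mm thick, above it a straight cylindrical grip 24 mm across and 45 mm tall. Origin: centre of the collar's underside, z up along the rod. In the rack the collar rests on the rack's top, 90 mm above the table.
- ball_tool: Bystander in the rack: tool with a ball-shaped wooden head 28 mm across, small collar 22 mm; stands 44 mm above the rack. Origin: collar underside.
- cone_tool: Bystander in the rack: tool with a pear-shaped wooden head 26 mm across, widest near the top, small collar 22 mm; stands 38 mm above the rack. Origin: collar underside.
- jar_tall: Bystander on the table: lidded white jar, 56 mm across, 85 mm tall. Origin: underside.
- jar_wide: Bystander on the table: lidded white jar, 72 mm across, 70 mm tall. Origin: underside.
- vase: Bystander on the table: small solid terracotta vase, 84 mm across, 120 mm tall. Origin: underside.
- tiles: Bystander on the table: stack of three glaze test tiles, 80 x 80 x 24 mm. Origin: underside.
- brush: Bystander on the table: flat brush lying on the table, about 200 mm long. Origin: underside.
- mug: Bystander on the table: open white mug without a handle, 76 mm across, 90 mm tall. Origin: underside.
Mind the look-alikes: they are no part of the job. Leave any blue or orange look-alike of the probe alone.

How it is judged:
On the way, in this order (a step that is already met when the one before it is completed fails the run):
1. the probe is fully down in the sleeve and let go, with the lid still shut (horizontal distance between probe and sleeve_mouth below 0.004 m and z of probe in the frame of sleeve_mouth between -0.004 and 0.004 m and angle between probe's own z axis and vertical below 0.07 rad and contact force between the fingers and probe below 0.2 N and value of joint lid below 0.06 rad), for 0.2 s.
2. the lid is at the mark, in the fingers (z of lid_pointer in the frame of index_tip between -0.009 and 0.009 m and contact force between the fingers and lid_c3 above 3 N), for 0.2 s.
At the end, for the whole second after the job is handed in: Probe in the sleeve, collar within 4 mm of the mouth in height and sideways, let go; lid still, its pointer pin within 9 mm of the index pin square to the index arm (about 3.4 degrees), fingers holding the bar handle (over 3 N; the rules call the bar lid_c3) (all of step 2 and horizontal distance between probe and sleeve_mouth below 0.004 m and z of probe in the frame of sleeve_mouth between -0.004 and 0.004 m and angle between probe's own z axis and vertical below 0.07 rad and contact force between the fingers and probe below 0.2 N and velocity of joint lid between -0.05 and 0.05 rad/s); the arm keeps its last pose, push and grip.
It fails at once if the index arm is moved by more than 8 mm (distance of index_tip from where it was at the start of the episode above 0.008 m).
It fails at once if a bystander on the table is shifted by more than 30 mm, or lifted or knocked over (distance of any of jar_tall, jar_wide, vase, tiles, brush, mug from where it was at the start of the episode above 0.03 m or angle between any of vase, mug, jar_tall, jar_wide's own z axis and vertical above 0.5 rad).
It fails at once if another tool is pulled out of the rack (distance of any of ball_tool, cone_tool from where it was at the start of the episode above 0.03 m).
It also fails if it takes over 59 s, if anything falls off the work surface, if the arm or the gripper's body presses on something with over 40 N, if the wrist force passes 120 N, or if a joint passes its speed limit or range.

## Robot

A 6-joint arm with a two-finger parallel gripper is mounted at the origin on the work surface. World frame = base frame: x ahead of the robot, y to its left, z up, the work surface at z = 0. Lengths are in m, angles in rad, forces in N, time in s.
With the tool pointing down it reaches from about 0.225 to 0.875 m from the base axis. Payload 3.4 kg.
Tool frame: the origin (TCP) lies between the finger pads; the fingertips stand 19 mm ahead of it and the grasp point (between the pads) is the TCP; z points along the fingers, y is the line along which they close (so a half turn about z gives the same grasp; the last joint's range is limited). The gripper opens to 85 mm and grips with 20 to 120 N. Pads are 22 mm wide; open, the fingers measure 114 mm over their backs; the gripper's body (76 mm by 85 mm) begins 54 mm behind the grasp point. The pads swing forward as they close: fully open they stand 13 mm farther back than shut.
Start: joints at [1.161, 0.276, 1.505, -0, 1.361, -0.121], TCP at [0.164, 0.551, 0.25] pointing down, gripper open.
Joint ranges: [-2.89, 2.89], [-0.75, 2.08], [0.22, 2.7], [-1.18, 4.32], [0.11, 2.71], [-2.7, 2.7]. Speed limits (rad/s): [2.57, 2.57, 3.14, 3.14, 3.14, 3.14].

## Interface

Orientations are given as a unit quaternion [w, x, y, z].
In Python, from rig import get_state, imaging, ticket gives the robot as it stands. The module is installed in compiled form; this text tells all that it offers.
- The arm moves only by the shell command python3 -m inch 'ROWS' [FORCE]. ROWS is JSON, a list of rows, each an object with "claw": the opening, from -1 (shut) to 1 (fully open); "travel": the shift along the world's x, y, z in units of 200 mm (1.0 is 200 mm), a list of three; "turn": the turn about the world's z in units of 180 degrees (1.0 is 180 degrees). A call has 1 to 5 rows; each row is the pose to reach, as a shift and turn from the pose commanded when the call began, turning the shorter way round; what a row does not reach only later rows make up. A row lasts 1/10 s, in which the tool goes at most 50 mm and 8.59 degrees, less where a joint would pass 70% of its speed; a pose out of reach is approached as far as the arm can. A call with a number of a shift or a turn outside -1 to 1 is refused whole. A call with a gripper value outside its range is refused whole. The fingers move at their own pace and stop on an object; FORCE is the grip in N (left out, the last holds). Time passes only in rows, so rows that repeat a pose let the fingers close. It gives the time, the measured TCP pose, the force, the opening and the grip force at its end, in the units of the state.
- get_state(): the state, without advancing time (a new reading comes with each control period).
- imaging.get_image(name): name is "scene" or "top"; returns the picture (384x512x3 uint8, red, green, blue); there is no depth.
- imaging.camera_params(name): a dict with "camera_matrix" (3x3 intrinsics, pixels), "cam_to_world" (4x4, takes a point from camera to world coordinates). Camera axes: x right, y down, z forward; pixel columns grow to the right and rows downward; lengths in m; the calibration is good to about 2 mm. A picture is of the moment at which its call begins. camera_params takes no time and is no camera call.
- ticket.sign_off(): hands the job in; it is judged then, once.
The state is a dict: "clock": time; "qpos": joint angles; "qd": joint speeds; "effort": joint torques, N m; "position": TCP position; "ee_rot": TCP orientation; "contact_force": force on the tool from outside, world axes, zero at the start; "moment": the same for the moment, N m; "width": finger opening in m; "gripper_force": force on a finger pad.
Only numpy, scipy, OpenCV 4.12 (cv2) and the standard library are available. Lean on these libraries where they do the work, as an engineer would, in place of code of your own. Each camera call takes 0.05 s, during which the arm holds its last target. There are 200 camera calls.

## Working session

There is one attempt and no reset: what is moved stays moved. The work goes in short steps, Python scripts to look and compute and a shell command to move; the robot and the scene stay as the last step left them, time stands still between calls to the robot, and variables do not carry over. Pictures are saved under pics/ and viewed, at most 10 in all, crops included, and the job is handed in when it is done.

```bash
mkdir -p pics; python3 - <<'E'
from rig import get_state, imaging
import cv2
s=get_state();print(s)
for n in("scene","top"):
    im=imaging.get_image(n);cv2.imwrite(f"pics/{n}0.png",im[:,:,::-1])
    p=imaging.camera_params(n);print(n,p)
E
```

```text
{'clock': 0.0, 'qpos': array([ 1.16101745e+00,  2.76618575e-01,  1.50615988e+00, -2.02241834e-05,
        1.36071431e+00, -1.20990564e-01]), 'qd': array([-1.57420577e-04, -7.64730384e-04,  1.54818806e-03,  2.74491409e-04,
        1.24149217e-03,  8.91099340e-05]), 'effort': array([-2.02569099e-03, -4.16791856e+01, -2.45801854e+01, -5.30884481e-04,
        1.11600247e-02,  1.73428691e-05]), 'position': array([0.16355654, 0.55071561, 0.24941559]), 'ee_rot': array([-2.39640494e-04,  1.43890754e-01,  9.89593123e-01, -9.19392800e-04]), 'contact_force': array([ 0.55674619, -0.03285616,  0.75434704]), 'moment': array([0.03259745, 0.01393528, 0.03758913]), 'gripper_force': 0.0, 'width': 0.08533183772160194}
scene {'camera_matrix': array([[401.13222618,   0.        , 258.19485677],
       [  0.        , 401.13222618, 186.44885988],
       [  0.        ,   0.        ,   1.        ]]), 'cam_to_world': array([[ 0.32114862,  0.64410522, -0.69425646,  1.35787615],
       [ 0.94697578, -0.22616956,  0.22821966, -0.19779392],
       [-0.01002221, -0.73073648, -0.68258608,  0.94457815],
       [ 0.        ,  0.        ,  0.        ,  1.        ]])}
top {'camera_matrix': array([[465.95169983,   0.        , 259.68674389],
       [  0.        , 465.95169983, 194.16704463],
       [  0.        ,   0.        ,   1.        ]]), 'cam_to_world': array([[-0.01388118, -0.98258273,  0.18530645,  0.24749954],
       [-0.99981957,  0.01604288,  0.01017118,  0.07561695],
       [-0.01296687, -0.18513183, -0.98262814,  1.82585669],
       [ 0.        ,  0.        ,  0.        ,  1.        ]])}
```

View pics/scene0.png

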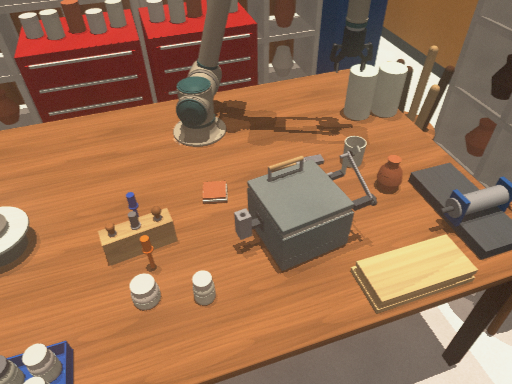

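View pics/top0.png

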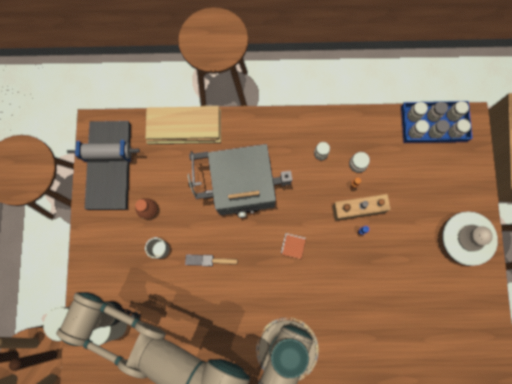

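The scene view shows the rack at about (138,236), with its middle tool grey, and the kiln at (300,210) with its sleeve at (245,222). In the top view the rack is at (362,206), the kiln at (242,178) and the sleeve at (287,177). Next I'll zoom in on both.

```bash
python3 - <<'E'
import cv2,numpy as np
s=cv2.imread('pics/scene0.png');t=cv2.imread('pics/top0.png')
f=lambda im,x,y,w,h:cv2.resize(im[y:y+h,x:x+w],(400,300),interpolation=cv2.INTER_CUBIC)
m=np.vstack([np.hstack([f(s,90,185,100,75),f(s,225,145,160,120)]),np.hstack([f(t,320,170,80,60),f(t,180,135,120,90)])])
cv2.imwrite('pics/m0.png',m)
E
```

```text
(no output)
```

View pics/m0.png

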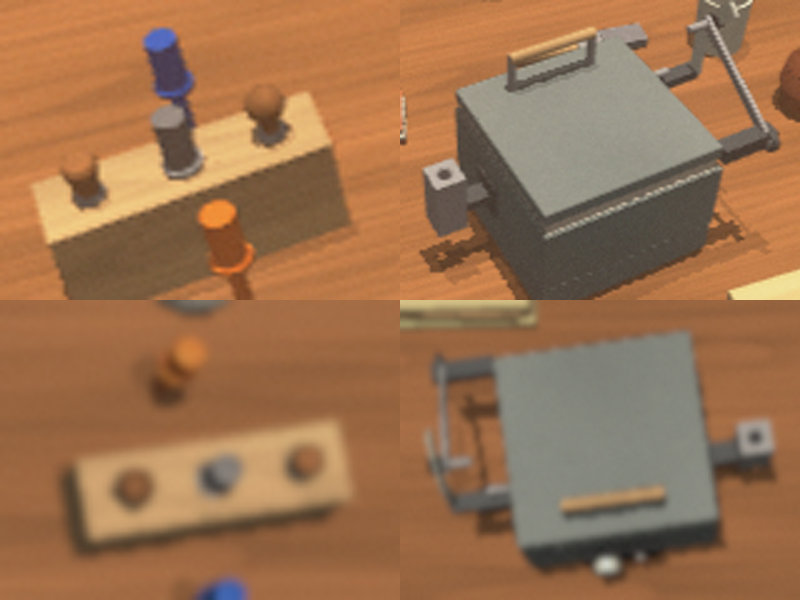

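The crops show the probe as the grey cylinder in the rack's middle hole. The sleeve hole is at scene (243,215) and top (286.5,176). The wooden bar is clear in both views, and the quadrant needs a closer look. Now the numbers.

```bash
cat > h.py <<'E'
import cv2,numpy as np
from rig import get_state, imaging
P={n:imaging.camera_params(n) for n in("scene","top")}
def ray(n,u,v):
    K=P[n]["camera_matrix"];T=P[n]["cam_to_world"]
    d=T[:3,:3]@np.linalg.solve(K,[u,v,1.]);return T[:3,3],d
def onz(n,u,v,z):
    o,d=ray(n,u,v);return o+d*(z-o[2])/d[2]
def tri(a,b):
    A=np.zeros((3,3));r=np.zeros(3)
    for n,p in(("scene",a),("top",b)):
        o,d=ray(n,*p);d/=np.linalg.norm(d);M=np.eye(3)-np.outer(d,d);A+=M;r+=M@o
    return np.linalg.solve(A,r)
def px(n,X):
    T=np.linalg.inv(P[n]["cam_to_world"]);c=T[:3,:3]@np.asarray(X,float)+T[:3,3];q=P[n]["camera_matrix"]@c;return q[:2]/q[2]
def wood(im,box,lo,hi):
    x,y,w,h=box;hsv=cv2.cvtColor(im[y:y+h,x:x+w],cv2.COLOR_BGR2HSV)
    m=cv2.inRange(hsv,lo,hi);cs=cv2.findContours(m,cv2.RETR_EXTERNAL,cv2.CHAIN_APPROX_NONE)[0]
    c=max(cs,key=cv2.contourArea)+np.array([x,y]);return c
E
python3 - <<'E'
from h import *
s=cv2.imread('pics/scene0.png');t=cv2.imread('pics/top0.png')
ht=cv2.cvtColor(t,cv2.COLOR_BGR2HSV);hs=cv2.cvtColor(s,cv2.COLOR_BGR2HSV)
for p in [(245,195),(340,208),(380,205),(300,190),(242,170)]: print('top',p,ht[p[1],p[0]])
for p in [(287,162),(106,238),(160,222),(300,185),(250,270)]: print('scene',p,hs[p[1],p[0]])
# lid top: grey low-sat, bright
c=wood(t,(195,135,90,85),(0,0,90),(179,60,255));print('lid top area',cv2.contourArea(c),cv2.minAreaRect(c), cv2.approxPolyDP(c,5,True)[:,0].tolist())
# sleeve hole & probe: dark-weighted centroid
for n,im,(x,y,w,h) in(("scene",s,(239,211,9,8)),("top",t,(282,172,9,9))):
    g=cv2.cvtColor(im,cv2.COLOR_BGR2GRAY)[y:y+h,x:x+w].astype(float);print(n,g.astype(int))
    w_=np.clip(np.percentile(g,50)-g,0,None);Y,X=np.mgrid[y:y+h,x:x+w];u,v=(w_*X).sum()/w_.sum(),(w_*Y).sum()/w_.sum();print('hole',u,v,onz(n,u,v,.143))
f=lambda im,x,y,w,h:cv2.resize(im[y:y+h,x:x+w],(400,600),interpolation=cv2.INTER_CUBIC)
cv2.imwrite('pics/idx.png',np.hstack([f(s,330,140,54,81),f(t,180,140,40,60)]))
E
```

```text
top (245, 195) [ 16 111 151]
top (340, 208) [ 16 116 202]
top (380, 205) [ 15 108 116]
top (300, 190) [ 13 148 152]
top (242, 170) [ 39  19 135]
scene (287, 162) [ 16 126 207]
scene (106, 238) [ 19 119 237]
scene (160, 222) [ 18 125 231]
scene (300, 185) [ 24  26 160]
scene (250, 270) [ 12 161 198]
lid top area 3474.0 ((239.03253173828125, 176.92137145996094), (58.06071472167969, 90.4573745727539), 82.7249984741211) [[284, 172], [271, 176], [266, 145], [195, 154], [209, 158], [213, 186], [196, 197], [211, 194], [217, 209], [271, 201], [273, 183], [284, 181]]
scene [[183 185 184 182 181 181 180 180 172]
 [187 173 147 158 152 153 176 180 184]
 [176 146 113  88  90 118 154 170 186]
 [162 110  87  87  87  94 133 172 183]
 [164 112  87  85  84  91 130 177 182]
 [183 159 108  92 103 133 169 183 184]
 [183 182 182 179 181 182 179 182 182]
 [184 185 184 184 181 178 165 131 121]]
hole 242.5718954248366 214.5398098633393 [ 0.63467814 -0.00597182  0.143     ]
top [[152 156 157 155 155 156 158 160 153]
 [156 160 155 148 143 145 153 159 155]
 [152 157 143 127 116 123 142 157 157]
 [147 150 130 101  84  96 128 151 156]
 [143 149 126  95  78  89 122 149 157]
 [141 150 135 113 100 111 134 153 159]
 [139 153 150 138 134 137 150 159 160]
 [132 152 155 152 150 151 153 152 149]
 [120 137 143 141 137 134 132 126 122]]
hole 285.9127155172414 176.51077586206895 [ 0.62972909 -0.00489622  0.143     ]
```

View pics/idx.png

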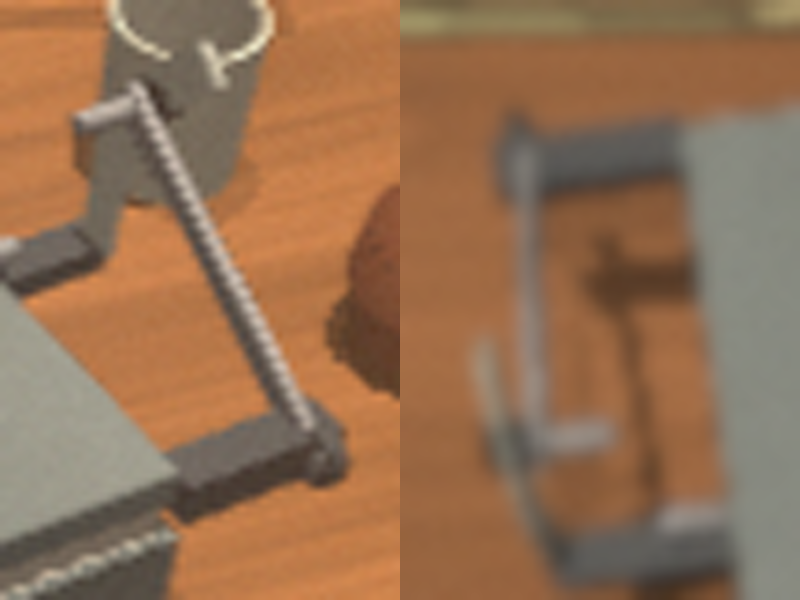

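The index pin's inner end is at crop (80,125) in scene, pixel (340.3,156.4). In the top view it's at crop (610,437), pixel (200.5,183.2). The pointer pin end shows at about crop (660,520) in the top view.

```bash
python3 - <<'E'
from h import *
s=cv2.imread('pics/scene0.png');t=cv2.imread('pics/top0.png')
print('idx inner',tri((340.3,156.4),(200.5,183.2)), 'outer',tri((347.7,152.3),(193.5,183.5)))
a=wood(t,(224,186,40,18),(8,70,100),(25,255,255));b=wood(s,(262,152,46,25),(8,80,110),(25,255,255))
C=[]
for n,c in(("top",a),("scene",b)):
    r=cv2.minAreaRect(c);m=cv2.moments(c);u=(m['m10']/m['m00'],m['m01']/m['m00']);C.append(u)
    bx=cv2.boxPoints(r);e=sorted([(bx[i]+bx[(i+1)%4])/2 for i in range(4)],key=lambda q:np.hypot(*(q-bx.mean(0))))[-2:]
    E=[onz(n,*q,.22) for q in e];print(n,u,r,onz(n,*u,.22),E,'yawdir',np.degrees(np.arctan2(*(E[1]-E[0])[:2])),np.linalg.norm(E[1]-E[0]))
print('bar tri',tri(C[1],C[0]))
print('sleeve tri',tri((242.57,214.54),(285.91,176.51)))
# rack top
for n,im,bx in(("top",t,(325,185,72,40)),("scene",s,(95,200,85,65))):
    c=wood(im,bx,(8,60,165 if n=="top" else 200),(28,150,255));r=cv2.minAreaRect(c)
    pts=[onz(n,*q,.09)[:2] for q in cv2.boxPoints(r)];print(n,'rack',r,np.mean(pts,0),'corners',np.round(pts,4).tolist())
# lid corners top: front edge etc, manual crop corners scale 3.333 off(180,135)
for q in [(495-400,360-300),(688-400,332-300),(718-400,520-300),(522-400,545-300)]:
    u=180+(q[0]+.5)/3.333-.5;v=135+(q[1]+.5)/3.333-.5;print('lid',onz("top",u,v,.175))
for q in [(58,95),(145,220),(322,150),(190,35)]:
    u=225+(q[0]+.5)/2.5-.5;v=145+(q[1]+.5)/2.5-.5;print('lid s',onz("scene",u,v,.175))
# probe: grey low saturation within rack
for n,im,(x,y,w,h) in(("top",t,(355,195,20,20)),("scene",s,(125,208,18,26))):
    hs=cv2.cvtColor(im,cv2.COLOR_BGR2HSV)[y:y+h,x:x+w];print(n);print(hs[:,:,1])
E
```

```text
idx inner [0.59093527 0.29932489 0.23080496] outer [0.58876086 0.32276594 0.23773671]
top (243.38283828382836, 194.3118811881188) ((243.03903198242188, 194.2992401123047), (4.483757495880127, 30.5240478515625), 82.56858825683594) [0.55075287 0.14944995 0.22      ] [array([0.55700069, 0.0974615 , 0.22      ]), array([0.54463928, 0.20381211, 0.22      ])] yawdir -6.6298879278478715 0.1070665979656747
scene (280.0013495276653, 159.7778677462888) ((284.5, 163.5), (23.0, 45.0), 90.0) [0.536147   0.13876269 0.22      ] [array([0.5768302 , 0.20442147, 0.22      ]), array([0.53472734, 0.08501815, 0.22      ])] yawdir -160.57681602598834 0.12660886216384423
bar tri [0.54687533 0.14214874 0.22826678]
sleeve tri [ 0.63073888 -0.00501586  0.13865622]
top rack ((363.0924072265625, 204.60113525390625), (16.878347396850586, 54.284420013427734), 81.25383758544922) [ 0.52865232 -0.29517936] corners [[0.5463, -0.1902], [0.5747, -0.394], [0.5108, -0.3995], [0.4827, -0.197]]
scene rack ((134.35498046875, 225.8330535888672), (15.358339309692383, 75.6008071899414), 70.82099914550781) [ 0.52632419 -0.29315
[... 3369 characters left out ...]
 84  69  55  59 119 118]
 [116 120 119 120 122 113  72  86  78  87  80  91  83  61  44  78 121 117]
 [120 120 119 117 117 100  68  83  87  86  80  77  60  48  45 112 122 119]
 [118 119 119 119 119 116  55  54  77  68  59  44  41  43  86 120 126 122]
 [117 116 119 119 117 120  96  45  40  42  45  47  57  95 122 126 119 122]
 [119 119 116 118 121 119 124 111  93  91  86 102 119 126 125 121 120 118]
 [121 121 124 121 121 122 123 121 120 121 122 126 125 120 114 119 118 121]
 [118 120 124 124 122 123 120 122 119 121 116 118 118 118 121 121 122 127]
 [124 122 120 123 120 120 119 117 118 115 116 119 119 120 127 126 131 120]
 [123 122 117 118 120 116 116 117 122 120 123 128 129 125 127 125 131 126]]
```

```bash
python3 - <<'E'
from h import *
print('probe top z.14', onz("scene",132.1,213.9,.14),onz("top",365.2,203.,.14),tri((132.1,213.9),(365.2,203.)))
print('orange',tri((144.2,237.7),(357.6,179.8)),'blue',tri((130,194.3),(365.6,228)))
R=np.radians
for z in(.09,.14):print(px("scene",[.5275,-.2942,z]),px("top",[.5275,-.2942,z]))
E
```

```text
probe top z.14 [ 0.52937723 -0.29148017  0.14      ] [ 0.52624418 -0.29243243  0.14      ] [ 0.52667966 -0.29236081  0.13754713]
orange [ 0.61591863 -0.27148989  0.12891536] blue [ 0.43572013 -0.2908083   0.12903405]
[135.01402003 225.73162377] [362.86838576 204.87537313]
[131.02276946 213.66713894] [365.66499361 202.65385542]
```

Both views agree on the probe at about (0.5275, -0.293). The kiln's yaw is about 7.4° and the sleeve is near (0.631, -0.005). The index reads about 0.50 rad. Moving above the probe now.

```bash

python3 -m inch '[{"claw":0.1,"travel":[0.1,-0.2,0],"turn":-0.03},{"claw":0.1,"travel":[0.19,-0.42,0],"turn":-0.06},{"claw":0.1,"travel":[0.28,-0.64,0],"turn":-0.07},{"claw":0.1,"travel":[0.364,-0.844,0],"turn":-0.073},{"claw":0.1,"travel":[0.364,-0.844,0],"turn":-0.073}]' 40
python3 -m inch '[{"claw":0.1,"travel":[0.09,-0.2,0],"turn":-0.03},{"claw":0.1,"travel":[0.18,-0.42,0],"turn":-0.06},{"claw":0.1,"travel":[0.28,-0.64,0],"turn":-0.07},{"claw":0.1,"travel":[0.364,-0.844,0],"turn":-0.073}]'
python3 -m inch '[{"claw":0.1,"travel":[0.09,-0.2,0],"turn":-0.03},{"claw":0.1,"travel":[0.18,-0.42,0],"turn":-0.06},{"claw":0.1,"travel":[0.28,-0.64,0],"turn":-0.07},{"claw":0.1,"travel":[0.364,-0.844,0],"turn":-0.073}]'
python3 -m inch '[{"claw":0.1,"travel":[0.09,-0.2,0],"turn":-0.03},{"claw":0.1,"travel":[0.18,-0.42,0],"turn":-0.06},{"claw":0.1,"travel":[0.28,-0.64,0],"turn":-0.07},{"claw":0.1,"travel":[0.364,-0.844,0],"turn":-0.073}]'
python3 -m inch '[{"claw":0.1,"travel":[0.09,-0.2,0],"turn":-0.03},{"claw":0.1,"travel":[0.18,-0.42,0],"turn":-0.06},{"claw":0.1,"travel":[0.28,-0.64,0],"turn":-0.07},{"claw":0.1,"travel":[0.364,-0.844,0],"turn":-0.073},{"claw":0.1,"travel":[0.364,-0.844,0],"turn":-0.073}]'
```

```text
clock: 0.6
position: [0.2372, 0.3777, 0.25]
ee_rot: [0.0, 0.258, 0.966, -0.002]
contact_force: [-0.2, 1.0, 0.4]
width: 0.047
gripper_force: 0.0
clock: 1.0
position: [0.3098, 0.2125, 0.2503]
ee_rot: [0.0, 0.365, 0.931, 0.0]
contact_force: [1.1, 0.5, -0.7]
width: 0.0473
gripper_force: 0.0
clock: 1.4
position: [0.3831, 0.0433, 0.2504]
ee_rot: [0.0, 0.47, 0.883, 0.0]
contact_force: [0.5, 0.8, 0.8]
width: 0.0472
gripper_force: 0.0
clock: 1.8
position: [0.4562, -0.1258, 0.2501]
ee_rot: [0.0, 0.568, 0.823, 0.0]
contact_force: [1.3, 0.1, 0.3]
width: 0.0469
gripper_force: 0.0
clock: 2.3
position: [0.5303, -0.298, 0.2486]
ee_rot: [0.001, 0.659, 0.752, -0.001]
contact_force: [-0.4, 0.3, -0.6]
width: 0.0469
gripper_force: 0.0
```

```bash

python3 -m inch '[{"claw":0.1,"travel":[0,0,-0.1],"turn":0},{"claw":0.1,"travel":[0,0,-0.2],"turn":0},{"claw":0.1,"travel":[0,0,-0.3],"turn":0},{"claw":0.1,"travel":[0,0,-0.3],"turn":0}]'
python3 - <<'E'
from h import *
for n in("scene","top"): cv2.imwrite(f"pics/{n}1.png",imaging.get_image(n)[:,:,::-1])
s=cv2.imread('pics/scene1.png');t=cv2.imread('pics/top1.png')
f=lambda im,x,y,w,h:cv2.resize(im[y:y+h,x:x+w],(400,400),interpolation=cv2.INTER_CUBIC)
cv2.imwrite('pics/c1.png',np.hstack([f(s,90,170,100,100),f(t,320,160,80,80)]))
E
```

```text
clock: 2.7
position: [0.5262, -0.2905, 0.1871]
ee_rot: [-0.004, 0.657, 0.753, -0.0]
contact_force: [-0.6, -0.2, -0.1]
width: 0.047
gripper_force: 0.0
```

View pics/c1.png

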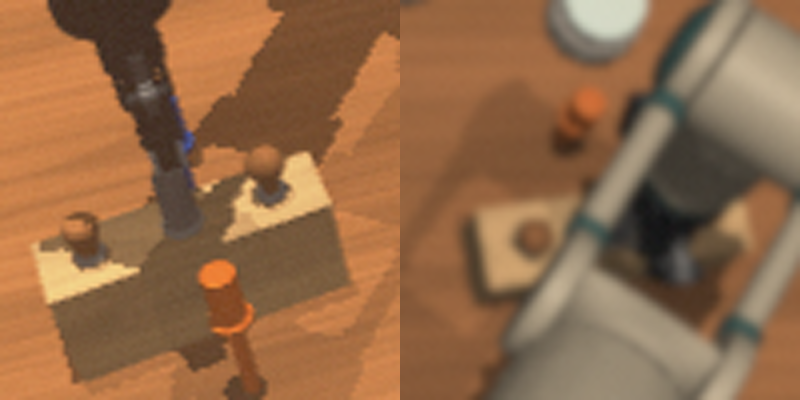

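The gripper is centred over the grey probe, and the fingers straddle it along the rack's x axis. The ball and cone tools are clear, so I'll descend and close.

```bash

python3 -m inch '[{"claw":0.1,"travel":[0,0,-0.1],"turn":0},{"claw":0.1,"travel":[0,0,-0.2],"turn":0},{"claw":0.1,"travel":[0,0,-0.3],"turn":0},{"claw":0.1,"travel":[0,0,-0.33],"turn":0},{"claw":0.1,"travel":[0,0,-0.33],"turn":0}]'
python3 -m inch '[{"claw":-0.5,"travel":[0,0,0],"turn":0},{"claw":-0.5,"travel":[0,0,0],"turn":0},{"claw":-0.5,"travel":[0,0,0],"turn":0},{"claw":-0.5,"travel":[0,0,0],"turn":0},{"claw":-0.5,"travel":[0,0,0],"turn":0}]' 40
```

```text
clock: 3.3
position: [0.528, -0.2926, 0.1246]
ee_rot: [-0.0, 0.658, 0.753, 0.0]
contact_force: [-0.6, -0.4, 0.7]
width: 0.0468
gripper_force: 0.0
clock: 3.8
position: [0.5285, -0.2934, 0.1259]
ee_rot: [0.001, 0.658, 0.753, 0.0]
contact_force: [-1.0, 0.7, 5.3]
width: 0.0228
gripper_force: 39.4
```

```bash

python3 -m inch '[{"claw":-0.5,"travel":[0,0,0.1],"turn":0},{"claw":-0.5,"travel":[0,0,0.25],"turn":0},{"claw":-0.5,"travel":[0,0,0.45],"turn":0},{"claw":-0.5,"travel":[0,0,0.65],"turn":0},{"claw":-0.5,"travel":[0,0,0.82],"turn":0}]'
python3 -m inch '[{"claw":-0.5,"travel":[0.1,0.2,0],"turn":-0.003},{"claw":-0.5,"travel":[0.2,0.4,0],"turn":-0.003},{"claw":-0.5,"travel":[0.3,0.6,0],"turn":-0.003},{"claw":-0.5,"travel":[0.4,0.8,0],"turn":-0.003},{"claw":-0.5,"travel":[0.4,0.8,0],"turn":-0.003}]'
python3 -m inch '[{"claw":-0.5,"travel":[0.03,0.2,0],"turn":0},{"claw":-0.5,"travel":[0.06,0.4,0],"turn":0},{"claw":-0.5,"travel":[0.115,0.54,0],"turn":0},{"claw":-0.5,"travel":[0.115,0.64,0],"turn":0},{"claw":-0.5,"travel":[0.115,0.64,0],"turn":0}]'
python3 -m inch '[{"claw":-0.5,"travel":[0,0,0],"turn":0},{"claw":-0.5,"travel":[0,0,0],"turn":0}]'
python3 - <<'E'
from h import *
for n in("scene","top"): cv2.imwrite(f"pics/{n}2.png",imaging.get_image(n)[:,:,::-1])
print(get_state()['position'])
s=cv2.imread('pics/scene2.png');t=cv2.imread('pics/top2.png')
f=lambda im,x,y,w,h:cv2.resize(im[y:y+h,x:x+w],(400,600),interpolation=cv2.INTER_CUBIC)
cv2.imwrite('pics/c2.png',np.hstack([f(s,210,140,64,96),f(t,255,130,64,96)]))
E
```

```text
clock: 4.3
position: [0.5279, -0.2928, 0.2905]
ee_rot: [0.001, 0.658, 0.753, 0.0]
contact_force: [0.5, -0.2, -1.6]
width: 0.023
gripper_force: 39.5
clock: 4.8
position: [0.6097, -0.1273, 0.288]
ee_rot: [-0.001, 0.659, 0.752, 0.002]
contact_force: [-0.5, -1.2, -2.0]
width: 0.023
gripper_force: 39.6
clock: 5.3
position: [0.6305, -0.0024, 0.288]
ee_rot: [-0.001, 0.66, 0.751, 0.0]
contact_force: [-0.4, 0.5, -1.4]
width: 0.0228
gripper_force: 39.6
clock: 5.5
position: [0.6306, -0.0061, 0.2882]
ee_rot: [0.0, 0.662, 0.75, -0.0]
contact_force: [0.6, 0.4, -0.0]
width: 0.023
gripper_force: 39.6
[ 0.63065292 -0.00611446  0.2882855 ]
```

View pics/c2.png

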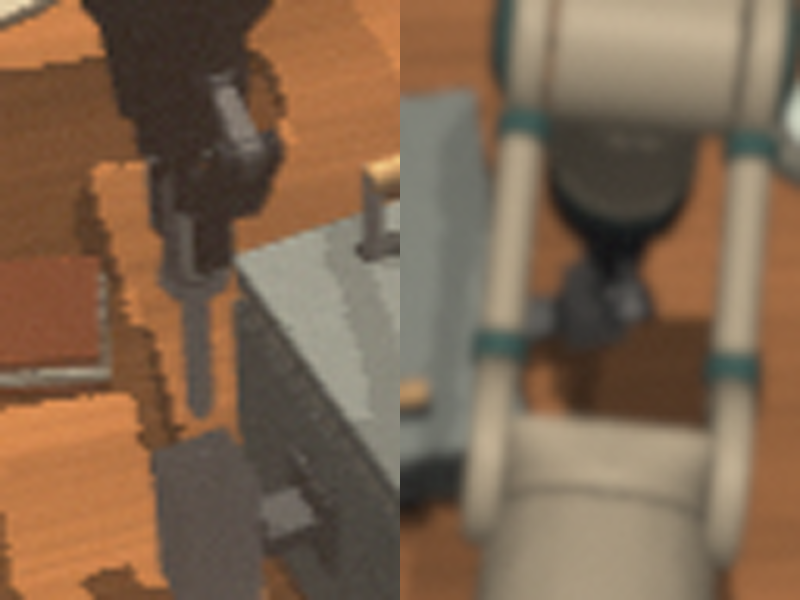

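The rod tip is at about scene pixel (241.3,205.2), just above the sleeve block. I'll compare its projection in that camera with the measured TCP to get the local camera bias.

```bash
python3 - <<'E'
from h import *
p=np.array([.6307,-.0061])
print('pred tip',px("scene",[*p,.172]),'pred collar c',px("scene",[*p,.252]))
s=cv2.cvtColor(cv2.imread('pics/scene2.png'),cv2.COLOR_BGR2HSV)[182:212,232:252]
print(s[:,:,1])
for v in(205.2,206):print(onz("scene",241.3,v,.172))
# grey sleeve edges in pic0 scene
g=cv2.cvtColor(cv2.imread('pics/scene0.png'),cv2.COLOR_BGR2HSV)[205:235,230:260,1];print(g)
E
```

```text
pred tip [241.69423105 206.14027528] pred collar c [240.49711052 184.23328526]
[[154 152 152 124  57  64  52  50  51  78  86  71  96  72  86  67  29  24
   31  28]
 [157 156 144 108  58  57  54  54  50  59  81  72  49  49  70 106  36  29
   28  24]
 [157 154 145 101  60  62  57  50  52  47  46  50  46  48  88 127  51  35
   28  25]
 [152 157 155 106  52  44  55  58  56  53  60  49  46  58 119 138  54  42
   30  30]
 [157 156 155 148 109  49  49  46  48  45  48  49  57  92 143 146 105  52
   35  27]
 [161 156 158 163 145 111  60  50  44  42  42  70 130 152 155 143 108  78
   52  33]
 [156 163 156 153 151 151 131  78  48  48  63 122 155 155 142 101  53  46
   52  48]
 [159 156 154 156 154 153 144  76  49  45  44 104 150 152 149  99  39  46
   51  48]
 [158 157 153 153 152 157 142  83  43  44  50 107 155 154 142 103  52  46
   52  57]
 [157 154 159 157 158 161 145  82  44  47  52 110 155 152 147 105  47  41
   54  50]
 [145 147 159 156 155 155 145 103  40  47  44 105 157 152 146 108  42  43
   44  41]
 [138 140 147 156 157 155 147 103  47  50  43 112 156 151 149 104  54  49
   50  45]
 
[... 4656 characters left out ...]
 59  55  57  56  53  57
   55  51  53  72 117 125 117  95  60  53  51  62]
 [160 159 159 158 155 132  60  62  62  64  60  57  59  57  58  58  58  61
   57  54  56  76 131 141 151 113  71  60  61  69]
 [164 161 160 157 154 138  69  64  59  67  60  57  59  62  56  58  57  52
   60  55  54  77 130 149 143 122  96  54  57  55]
 [159 161 155 160 156 154 119  60  67  57  62  58  60  64  59  62  52  54
   54  54  55  73 117 135 151 141 116  85  62  60]
 [158 157 159 158 158 159 151  68  68  58  56  64  60  57  57  58  57  59
   55  52  53  77 118 142 139 133 127 103  61  57]
 [159 157 155 156 154 157 155 113  64  67  59  62  57  58  53  57  54  52
   60  55  58  81 126 139 139 140 136 110  93  59]]
```

```bash

python3 -m inch '[{"claw":-0.5,"travel":[0.01,0,-0.05],"turn":0},{"claw":-0.5,"travel":[0.01,0,-0.1],"turn":0},{"claw":-0.5,"travel":[0.01,0,-0.15],"turn":0},{"claw":-0.5,"travel":[0.01,0,-0.2],"turn":0},{"claw":-0.5,"travel":[0.01,0,-0.2],"turn":0}]' 30
```

```text
clock: 6.1
position: [0.6331, -0.0053, 0.2464]
ee_rot: [0.0, 0.661, 0.75, -0.0]
contact_force: [2.8, -1.0, -3.4]
width: 0.0227
gripper_force: 39.3
```

```bash

python3 -m inch '[{"claw":-0.5,"travel":[0.007,0,0],"turn":0},{"claw":-0.5,"travel":[0.007,0,-0.05],"turn":0},{"claw":-0.5,"travel":[0.007,0,-0.1],"turn":0},{"claw":-0.5,"travel":[0.007,0,-0.1],"turn":0}]'
```

```text
clock: 6.5
position: [0.6337, -0.0051, 0.2265]
ee_rot: [-0.001, 0.661, 0.75, -0.001]
contact_force: [2.2, -1.4, -2.3]
width: 0.0228
gripper_force: 39.4
```

```bash

python3 -m inch '[{"claw":-0.5,"travel":[0.005,-0.003,-0.05],"turn":0},{"claw":-0.5,"travel":[0.005,-0.003,-0.1],"turn":0},{"claw":-0.5,"travel":[0.005,-0.003,-0.15],"turn":0},{"claw":-0.5,"travel":[0.005,-0.003,-0.19],"turn":0},{"claw":-0.5,"travel":[0.005,-0.003,-0.19],"turn":0}]'
python3 -m inch '[{"claw":-0.5,"travel":[0,0,-0.015],"turn":0},{"claw":-0.5,"travel":[0,0,-0.03],"turn":0},{"claw":-0.5,"travel":[0,0,-0.03],"turn":0}]'
```

```text
clock: 7.0
position: [0.6344, -0.0053, 0.1885]
ee_rot: [-0.001, 0.661, 0.75, -0.001]
contact_force: [0.0, -1.0, -1.7]
width: 0.0229
gripper_force: 39.5
clock: 7.3
position: [0.635, -0.0052, 0.1841]
ee_rot: [-0.0, 0.661, 0.75, 0.0]
contact_force: [0.2, 0.3, -1.9]
width: 0.0227
gripper_force: 39.6
```

```bash

python3 -m inch '[{"claw":-0.5,"travel":[0,0,-0.01],"turn":0},{"claw":-0.5,"travel":[0,0,-0.015],"turn":0},{"claw":-0.5,"travel":[0,0,-0.02],"turn":0},{"claw":-0.5,"travel":[0,0,-0.02],"turn":0}]'
```

```text
clock: 7.7
position: [0.6352, -0.0053, 0.181]
ee_rot: [0.0, 0.661, 0.75, 0.0]
contact_force: [-0.5, -0.5, 3.6]
width: 0.0226
gripper_force: 39.9
```

Contact at the expected height. Opening to release, then rising.

```bash

python3 -m inch '[{"claw":0.1,"travel":[0,0,0],"turn":0},{"claw":0.1,"travel":[0,0,0],"turn":0},{"claw":0.1,"travel":[0,0,0],"turn":0},{"claw":0.1,"travel":[0,0,0],"turn":0}]'
python3 -m inch '[{"claw":0.1,"travel":[0,0,0.1],"turn":0},{"claw":0.1,"travel":[0,0,0.3],"turn":0},{"claw":0.1,"travel":[0,0,0.5],"turn":0},{"claw":0.1,"travel":[0,0,0.6],"turn":0}]'
python3 -m inch '[{"claw":0.1,"travel":[-0.1,0.1,0],"turn":0},{"claw":0.1,"travel":[-0.2,0.3,0],"turn":0},{"claw":0.1,"travel":[-0.3,0.5,0],"turn":0},{"claw":0.1,"travel":[-0.415,0.75,0],"turn":0},{"claw":0.1,"travel":[-0.415,0.75,0],"turn":0}]'
python3 -m inch '[{"claw":0.1,"travel":[0,0,0],"turn":0},{"claw":0.1,"travel":[0,0,0],"turn":0}]'
python3 - <<'E'
from h import *
for n in("scene","top"): cv2.imwrite(f"pics/{n}3.png",imaging.get_image(n)[:,:,::-1])
print(get_state()['position'])
s=cv2.imread('pics/scene3.png');t=cv2.imread('pics/top3.png')
f=lambda im,x,y,w,h:cv2.resize(im[y:y+h,x:x+w],(400,400),interpolation=cv2.INTER_CUBIC)
cv2.imwrite('pics/c3.png',np.hstack([f(s,220,115,100,100),f(t,205,140,100,100)]))
E
```

```text
clock: 8.1
position: [0.6352, -0.0053, 0.1802]
ee_rot: [-0.0, 0.661, 0.75, 0.0]
contact_force: [-0.5, 0.1, 0.1]
width: 0.0469
gripper_force: 0.0
clock: 8.5
position: [0.6364, -0.0055, 0.3043]
ee_rot: [0.002, 0.661, 0.75, 0.002]
contact_force: [0.4, 0.3, -0.1]
width: 0.0469
gripper_force: 0.0
clock: 9.0
position: [0.5493, 0.1492, 0.3008]
ee_rot: [-0.002, 0.659, 0.752, 0.001]
contact_force: [1.2, -0.7, 0.3]
width: 0.047
gripper_force: 0.0
clock: 9.2
position: [0.5527, 0.1439, 0.3003]
ee_rot: [0.001, 0.661, 0.75, -0.0]
contact_force: [0.1, -0.5, -0.5]
width: 0.047
gripper_force: 0.0
[0.55295495 0.14332427 0.30011836]
```

View pics/c3.png

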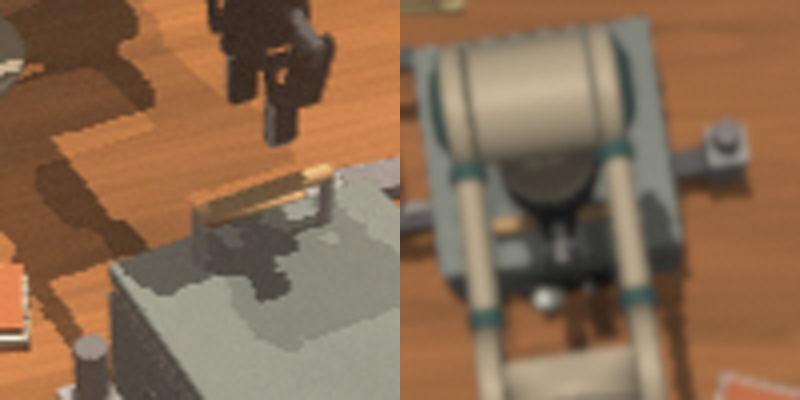

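The probe is seated with its collar on the sleeve block, and the gripper hangs over the bar. I'll refine the bar position from the scene camera, which has proved the more accurate one.

```bash
python3 - <<'E'
from h import *
im=cv2.imread('pics/scene0.png')
m=cv2.inRange(cv2.cvtColor(im,cv2.COLOR_BGR2HSV),(8,100,150),(25,255,255))[150:172,262:308]
print('\n'.join(''.join('#' if v else '.' for v in r) for r in m))
a,b=onz("scene",269.5,167.5,.22),onz("scene",301.5,157.9,.22)
print(a,b,(a+b)/2, np.degrees(np.arctan2(-(b-a)[0],(b-a)[1])),np.linalg.norm(b-a))
E
```

```text
##############################################
##############################################
##############################################
##############################################
##############################################
##############################################
##############################################
##########################################....
#########################################.....
#######################################.......
####################################..........
#################################.............
##############################...#............
###########################...####............
########################....######............
####################.....######...............
#################.....####....................
######.#######......#.........................
######..###...................................
######........................................
######........................................
######........................................
[0.55810507 0.09902483 0.22      ] [0.54868045 0.19973258 0.22      ] [0.55339276 0.14937871 0.22      ] 5.346388150968321 0.10114779028047008
```

```bash

python3 -m inch '[{"claw":0.1,"travel":[0.005,0.02,-0.12],"turn":0},{"claw":0.1,"travel":[0.005,0.02,-0.24],"turn":0},{"claw":0.1,"travel":[0.005,0.02,-0.34],"turn":0},{"claw":0.1,"travel":[0.005,0.02,-0.41],"turn":0},{"claw":0.1,"travel":[0.005,0.02,-0.41],"turn":0}]'
python3 -m inch '[{"claw":-0.3,"travel":[0,0,0],"turn":0},{"claw":-0.3,"travel":[0,0,0],"turn":0}]' 40
python3 -m inch '[{"claw":-0.9,"travel":[0,0,0],"turn":0},{"claw":-0.9,"travel":[0,0,0],"turn":0},{"claw":-0.9,"travel":[0,0,0],"turn":0}]' 40
```

```text
clock: 9.8
position: [0.5525, 0.147, 0.2158]
ee_rot: [-0.002, 0.662, 0.749, -0.002]
contact_force: [-0.4, -0.6, 0.5]
width: 0.0471
gripper_force: 0.0
clock: 10.0
position: [0.5542, 0.1481, 0.2193]
ee_rot: [0.001, 0.662, 0.75, 0.001]
contact_force: [0.2, 0.1, 1.1]
width: 0.0295
gripper_force: 0.0
clock: 10.3
position: [0.5533, 0.1484, 0.2193]
ee_rot: [0.001, 0.661, 0.75, 0.0]
contact_force: [-2.8, -1.1, 4.0]
width: 0.0125
gripper_force: 39.1
```

```bash

python3 -m inch '[{"claw":-0.9,"travel":[0.016,0.002,0.047],"turn":0},{"claw":-0.9,"travel":[0.035,0.0045,0.0935],"turn":0},{"claw":-0.9,"travel":[0.056,0.007,0.139],"turn":0},{"claw":-0.9,"travel":[0.078,0.01,0.183],"turn":0},{"claw":-0.9,"travel":[0.078,0.01,0.183],"turn":0}]' 60
```

```text
clock: 10.8
position: [0.568, 0.1503, 0.2556]
ee_rot: [-0.001, 0.661, 0.75, -0.001]
contact_force: [-3.7, -3.1, -8.0]
width: 0.0116
gripper_force: 58.6
```

```bash

python3 -m inch '[{"claw":-0.9,"travel":[0.025,0.003,0.043],"turn":0},{"claw":-0.9,"travel":[0.052,0.007,0.0845],"turn":0},{"claw":-0.9,"travel":[0.08,0.011,0.125],"turn":0},{"claw":-0.9,"travel":[0.112,0.0147,0.163],"turn":0},{"claw":-0.9,"travel":[0.145,0.019,0.2],"turn":0}]'
python3 -m inch '[{"claw":-0.9,"travel":[0.035,0.0046,0.0355],"turn":0},{"claw":-0.9,"travel":[0.035,0.0046,0.0355],"turn":0},{"claw":-0.9,"travel":[0.035,0.0046,0.0355],"turn":0}]'
python3 - <<'E'
from h import *
for n in("scene","top"): cv2.imwrite(f"pics/{n}4.png",imaging.get_image(n)[:,:,::-1])
print(get_state()['position'])
s=cv2.imread('pics/scene4.png');t=cv2.imread('pics/top4.png')
f=lambda im,x,y,w,h:cv2.resize(im[y:y+h,x:x+w],(400,600),interpolation=cv2.INTER_CUBIC)
cv2.imwrite('pics/c4.png',np.hstack([f(s,310,125,54,81),f(t,185,150,40,60)]))
E
```

```text
clock: 11.3
position: [0.5947, 0.1538, 0.2955]
ee_rot: [-0.003, 0.661, 0.75, -0.003]
contact_force: [-10.1, -3.9, -5.9]
width: 0.0117
gripper_force: 58.4
clock: 11.6
position: [0.6019, 0.1548, 0.3036]
ee_rot: [-0.002, 0.661, 0.75, -0.003]
contact_force: [-10.3, -2.9, -2.6]
width: 0.0119
gripper_force: 59.0
[0.60176505 0.15477298 0.30350464]
```

View pics/c4.png

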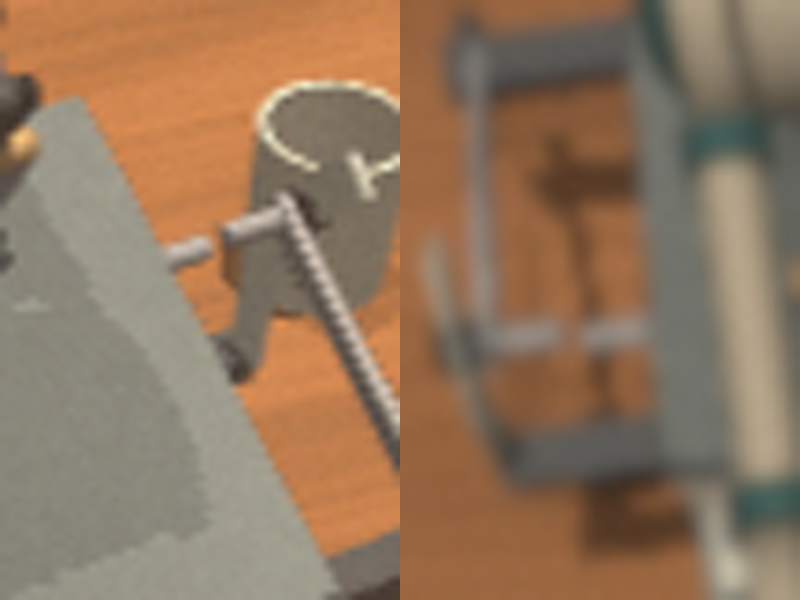

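The pointer and index pins are end to end with a small gap in both views: crop (210,247) against (225,237) in scene, and both at about row 335 in the top view. The offset is about 1 mm. I'll hold briefly and hand in.

```bash

python3 -m inch '[{"claw":-0.9,"travel":[0,0,0],"turn":0},{"claw":-0.9,"travel":[0,0,0],"turn":0},{"claw":-0.9,"travel":[0,0,0],"turn":0},{"claw":-0.9,"travel":[0,0,0],"turn":0},{"claw":-0.9,"travel":[0,0,0],"turn":0}]'
python3 -c "
from rig import ticket,get_state
print(get_state()['qd']);print(ticket.sign_off())"
```

```text
clock: 12.2
position: [0.6018, 0.1548, 0.3035]
ee_rot: [-0.002, 0.661, 0.75, -0.003]
contact_force: [-11.4, -3.0, -2.9]
width: 0.0121
gripper_force: 59.0
[ 1.59024429e-03  4.29011177e-04 -8.41919806e-04  4.08350308e-07
 -2.64703878e-04 -1.72874450e-03]
the job is handed in; nothing more can be done
None
```

I handed the job in at 12.2 s on the robot clock: the probe is seated in the sleeve and released, and the lid is held by its bar (59 N grip) with the pins about 1 mm apart in height; sign-off returned no verdict.

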